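# Clamp the thin blank in the bevel jig

## Robot

A 7-joint arm with a two-finger parallel gripper is mounted at the origin on the work surface. World frame = base frame: x ahead of the robot, y to its left, z up, the work surface at z = 0. Lengths are in m, angles in rad, forces in N, time in s.
With the tool pointing down it reaches from about 0.35 to 0.9 m from the base axis. Payload 19.9 kg.
Tool frame: the origin (TCP) lies midway between the tips of the shut fingers; the grasp point (between the pads) lies 19 mm behind it; z points along the fingers, y is the line along which they close (so a half turn about z gives the same grasp; the last joint's range is limited). The gripper opens to 85 mm and grips with 20 to 120 N. Pads are 22 mm wide; open, the fingers measure 114 mm over their backs; the gripper's body (76 mm by 85 mm) begins 54 mm behind the grasp point. The pads swing forward as they close: fully open they stand 13 mm farther back than shut.
Start: joints at [-1.165, 0.417, -0.01, 1.614, 0.005, 1.111, -0.053], TCP at [0.271, 0.563, 0.231] pointing down, gripper open.
Joint ranges: [-2.81, 2.81], [-0.39, 2.02], [-1.27, 1.25], [0.06, 2.57], [-1.19, 4.33], [0.19, 2], [-2.82, 2.82]. Speed limits (rad/s): [1.89, 1.89, 2.39, 2.39, 3.01, 3.01, 3.01].

## Interface

Orientations are given as a rotation vector (axis times angle).
In Python, from workcell import bot gives the robot as it stands.
- The arm moves only by the tool apply_moves, never from a script. Its argument "commands" is a list of rows, each an object of numbers: "rx", "ry", "rz": the turn, a rotation vector about the tool's x, y, z in rad; "tx", "ty", "tz": the shift along the tool's x, y, z in cm; "grip": the finger opening in cm, from 0 to 8.54. In form: [{"rx": .., "ry": .., "rz": .., "tx": .., "ty": .., "tz": .., "grip": ..}, ...]. A call has 1 to 5 rows; each row is the pose to reach, as a shift and turn from the pose commanded when the call began, along the tool's axes at that moment; what a row does not reach only later rows make up. A row lasts 1/10 s, in which the tool goes at most 50 mm and 8.59 degrees, less where a joint would pass 70% of its speed; a pose out of reach is approached as far as the arm can. A call with a gripper value outside its range is refused whole. The fingers move at their own pace and stop on an object; the grip force is fixed at half the most. Time passes only in rows, so rows that repeat a pose let the fingers close. It gives the time, the measured TCP pose, the force, the opening and the grip force at its end, in the units of the state.
- bot.get_obs(): the state, without advancing time (a new reading comes with each control period).
- bot.camera(name): name is "scene" or "top" or "wrist"; returns a dict with "image" (400x640x3 uint8, red, green, blue), "vfov" (degrees; the focal length in pixels is half the picture's height over the tangent of half this angle, whatever the lens; pixels are square), "cx", "cy" (the principal point, pixels), "rvec" (rotation vector, rad) and "tvec" (3), from world to camera coordinates, as OpenCV has them; the wrist camera has in their place "tool_from_camera" (4x4, takes a point from camera to tool coordinates, whose origin is the TCP and whose axes are the flange's). Camera axes: x right, y down, z forward; pixel columns grow to the right and rows downward; lengths in m; the calibration is good to about 2 mm. The wrist camera is an equidistant fisheye: a pixel r from the principal point sees the ray r / f radians off the axis. A picture is of the moment at which its call begins: read the wrist's pose just before it. There is no depth.
- bot.job_done(): hands the job in; it is judged then, once.
Trained networks look in a picture, given as the dict that the camera call returned (one of the last four; its "shot" number tells which), for a name from the list of things; names that differ only in an ending like _2 or _b are one class to them, and where a whole thing is asked for, a point or a joint stands for the part that bears it (a point fixed in the world has none). Each returns a list of dicts, best first, with "score" (0 to 1); they miss things now and then, are a little off and sometimes report something else, mostly with a low value. They report only what shows in the picture. A call takes as long as a camera call. They do not tell look-alikes from the thing itself.
- bot.find_in(picture, label): "rect" ([left, top, width, height] in pixels, round what is visible of it).
The state is a dict: "time": time; "qpos": joint angles; "qd": joint speeds; "joint_torque": joint torques, N m; "position": TCP position; "tool_rot": TCP orientation; "ft_force": force on the tool from outside, world axes, zero at the start; "moment": the same for the moment, N m; "grip_width": finger opening in m; "gripper_force": force on a finger pad.
Only numpy, scipy, OpenCV 4.12 (cv2) and the standard library are available. Lean on these libraries where they do the work, as an engineer would, in place of code of your own. Each camera call takes 0.05 s, during which the arm holds its last target. There are 200 camera calls.

## Task

Take the thinner of the two wooden blanks out of its holding block and slide it squarely down the leaning slot of the bevel jig until it is fully home on the slot's floor. Then swing the keeper on the jig shut, right round to its stop, so that its nose holds the blank. Leave the thicker blank in its block and everything else on the bench where it is.

Things in the scene. Friction and masses are not known exactly. Their poses are not given: they have to be found in the camera images.
- thin_blank: the thinner of two plain dark hardwood blanks, a flat slab 8 mm thick (own x), 100 mm wide (own y), 120 mm tall (own z), about 75 g; it stands on edge in its holding block with its foot 10 mm above the bench and 85 mm showing above the block. Origin: centre of its lower edge face; z runs up the blank.
- thick_blank: the other blank, same wood, 14 mm thick (own x), 100 mm wide, 120 mm tall, standing in its own holding block. Too thick for the jig's slot. Origin: centre of its lower edge face.
- thin_stand: fixed pale wood holding block of the thin blank, 64 x 116 mm, 45 mm tall, with an upright slot 11 mm wide (along its x), 35 mm deep, open at the ends and top. Origin under its centre on the bench.
- thick_stand: fixed pale wood holding block of the thick blank, as the other, but its slot is 17 mm wide. The two blocks may stand in either place.
- jig: fixed plywood bevel jig with a leaning slot (see slot_floor). Own x points away from the robot side, y along the slot, z up; origin on the bench, straight below the centre of the slot's floor. Outline: x -50 to +80 mm, y -66 to +66 mm; a block 78 mm tall fills x 10 to 80 mm behind the slot and carries the keeper.
- slot_floor (a point): centre of the slot's floor, 18 mm above the bench; the thin blank's origin comes here when fully home. The slot leans 25 deg from vertical, mouth towards the jig's -x: the way out is the jig's (-0.423, 0, 0.906). Slot 10 mm wide, 108 mm long (along y, 12 mm cheeks at both ends), 55 mm deep along the slope; a blank fully home shows 65 mm of its 120 mm.
- slot_mouth (a point): centre of the top of the slot's straight part, 55 mm up the slope from slot_floor; above it the two long lips flare outward 30 deg for 12 mm (mouth about 21 mm wide)
- keeper (a joint): angle of the steel keeper, a flat bar turning on a vertical pin on the jig. 0 = open: handle along the jig's +y, round nose along -y, clear of the slot. 1.57 (stop) = shut: handle along the jig's +x, nose over the slot against the blank's back; it then blocks the slot. Turns clockwise seen from above as the value grows; light friction, stays where left.
- keeper_knob (a point): on the axis of the upright black round knob at the end of the keeper's handle, 60 mm from the pin; knob 20 mm in diameter, from 96 to 132 mm above the bench (this point is at 120 mm)
- keeper_pivot (a point): on the keeper's vertical pin, 90 mm above the bench, 12 mm along own +x from the jig's origin; the keeper's bar lies between 84 and 96 mm above the bench
- glue_bottle: a white glue bottle, 60 mm across, 160 mm tall, standing; origin under its centre; a bystander
- screw_jar: a glass jar with a steel lid, 70 mm across, 80 mm tall; origin under its centre; a bystander
- tape_roll: a roll of paper tape lying flat, 60 mm across, 22 mm tall; origin under its centre; a bystander
- offcut: a small pale wood offcut lying flat, 60 x 32 x 22 mm; origin under its centre; a bystander
- screwdriver: a 200 mm screwdriver lying on the bench near the robot; origin under its middle; a bystander
- hammer: a hammer lying at the far right; origin under its middle; a bystander
- glue_brush: a glue brush lying on the left; origin under its middle; a bystander
- bar_clamp: a 300 mm bar clamp with yellow jaws lying on the right; origin under the middle of its bar; a bystander
Not all that is in view belongs to the job. What is shaped like the jig but green or turquoise is not meant. Leave any white look-alike of the thin_blank alone.

How it is judged:
On the way, in this order (a step that is already met when the one before it is completed fails the run):
1. the thin blank is fully home in the leaning slot, the keeper still open (distance between thin_blank and slot_floor below 0.008 m and angle between the y axis of thin_blank and the y axis of jig, either way round below 0.1 rad and value of joint keeper below 1 rad), for 0.2 s.
2. the keeper is swung shut (value of joint keeper above 1.4 rad), for 0.2 s.
At the end, for the whole second after the job is handed in: The thin blank rests in the jig's slot, the centre of its lower edge within 8 mm of the centre of the slot's floor and its width within 0.1 rad of the slot's length, at rest; the keeper stands beyond 1.4 rad (shut at 1.57); the thick blank is within 20 mm of where it stood (distance between thin_blank and slot_floor below 0.008 m and angle between the y axis of thin_blank and the y axis of jig, either way round below 0.1 rad and value of joint keeper above 1.4 rad and linear speed of thin_blank below 0.02 m/s and distance of thick_blank from where it was at the start of the episode below 0.02 m); the robot touches nothing.
It fails at once if the thick blank is disturbed (distance of thick_blank from where it was at the start of the episode above 0.04 m).
It fails at once if another thing on the bench is moved more than 50 mm (distance of any of glue_bottle, screw_jar, tape_roll, offcut, screwdriver, hammer, glue_brush, bar_clamp from where it was at the start of the episode above 0.05 m).
It also fails if it takes over 58 s, if anything falls off the work surface, if the arm or the gripper's body presses on something with over 40 N, if the wrist force passes 120 N, or if a joint passes its speed limit or range.

## Working session

There is one attempt and no reset: what is moved stays moved. The work goes in short steps, Python scripts to look and compute and a tool call to move; the robot and the scene stay as the last step left them, time stands still between calls to the robot, and variables do not carry over. Pictures are saved under pics/ and viewed, at most 10 in all, crops included, and the job is handed in when it is done.

Besides the shell and the picture viewer there is one more tool, called by a JSON object that holds its "op" and its "data", one argument or row to a line. apply_moves: Moves the arm, as the interface text tells. Its arguments: {"type":"object","properties":{"commands":{"type":"array","items":{"type":"object","properties":{"rx":{"type":"number"},"ry":{"type":"number"},"rz":{"type":"number"},"tx":{"type":"number"},"ty":{"type":"number"},"tz":{"type":"number"},"grip":{"type":"number"}}}}},"required":["commands"]}

```bash
mkdir -p pics; ls
cat > h.py <<'E'
import numpy as np, cv2, pickle
from scipy.spatial.transform import Rotation as R
from workcell import bot
def f(c): return 200/np.tan(np.radians(c['vfov'])/2)
def K(c): return np.array([[f(c),0,c['cx']],[0,f(c),c['cy']],[0,0,1]])
def proj(c,P): return cv2.projectPoints(np.array(P,float).reshape(-1,3),np.array(c['rvec'],float),np.array(c['tvec'],float),K(c),None)[0].reshape(-1,2)
def ray(c,uv):
    Rm=cv2.Rodrigues(np.array(c['rvec'],float))[0]; o=-Rm.T@np.array(c['tvec'],float).ravel()
    d=Rm.T@np.linalg.inv(K(c))@np.array([uv[0],uv[1],1.]); return o,d
def onz(c,uv,z):
    o,d=ray(c,uv); return o+d*(z-o[2])/d[2]
def save(c,n): cv2.imwrite('pics/'+n,c['image'][:,:,::-1])
def pose():
    o=bot.get_obs(); T=np.eye(4);T[:3,:3]=R.from_rotvec(o['tool_rot']).as_matrix();T[:3,3]=o['position'];return T
def wproj(c,T,P):
    X=np.linalg.inv(T@np.array(c['tool_from_camera']))@np.c_[np.array(P,float).reshape(-1,3),np.ones(len(np.array(P).reshape(-1,3)))].T
    X=X[:3].T; r=np.hypot(X[:,0],X[:,1]); th=np.arctan2(r,X[:,2]); s=f(c)*th/np.maximum(r,1e-9)
    return np.c_[c['cx']+s*X[:,0],c['cy']+s*X[:,1]]
def wray(c,T,uv):
    d=np.array([uv[0]-c['cx'],uv[1]-c['cy']]);r=np.hypot(*d);th=r/f(c)
    v=np.r_[d/max(r,1e-9)*np.sin(th),np.cos(th)];M=T@np.array(c['tool_from_camera']);return M[:3,3],M[:3,:3]@v
def wonz(c,T,uv,z):
    o,d=wray(c,T,uv);return o+d*(z-o[2])/d[2]
E
python3 - <<'E'
from h import *
out={}
for n in ['scene','top']:
    c=bot.camera(n); save(c,n+'.png'); out[n]=c
    print(n,c['vfov'],c['cx'],c['cy'],np.round(c['rvec'],3).ravel(),np.round(c['tvec'],3).ravel())
    for l in ['thin_blank','thick_blank','jig','keeper_knob','thin_stand','glue_bottle']:
        print(l,[(np.round(d['rect']).tolist(),round(d['score'],2)) for d in bot.find_in(c,l)[:4]])
pickle.dump(out,open('c0.pkl','wb'))
o=bot.get_obs();print(o['position'],o['tool_rot'],o['time'],o['grip_width'])
E
```

```text
pics
scene 53.88824844654587 320.0886088419125 203.60490636364156 [ 2.059  1.054 -0.494] [-0.274 -0.198  1.448]
thin_blank [([105.0, 223.0, 54.0, 35.0], 0.8), ([200.0, 214.0, 43.0, 37.0], 0.64)]
thick_blank [([229.0, 257.0, 50.0, 38.0], 0.76), ([354.0, 189.0, 65.0, 66.0], 0.16)]
jig [([172.0, 175.0, 62.0, 58.0], 0.75), ([323.0, 106.0, 44.0, 53.0], 0.67), ([357.0, 186.0, 59.0, 75.0], 0.58)]
keeper_knob [([377.0, 189.0, 28.0, 34.0], 0.88), ([336.0, 107.0, 20.0, 23.0], 0.73), ([188.0, 171.0, 29.0, 36.0], 0.69)]
thin_stand [([206.0, 232.0, 46.0, 39.0], 0.93)]
glue_bottle [([365.0, 245.0, 33.0, 63.0], 0.67)]
top 43.859438594100915 315.99694770264216 207.45474282042454 [ 2.212 -2.16   0.111] [-0.038  0.488  1.551]
thin_blank [([447.0, 262.0, 36.0, 16.0], 0.81), ([384.0, 217.0, 36.0, 13.0], 0.76)]
thick_blank [([384.0, 156.0, 37.0, 20.0], 0.81)]
jig [([374.0, 252.0, 51.0, 48.0], 0.79), ([175.0, 280.0, 53.0, 50.0], 0.6), ([251.0, 135.0, 44.0, 50.0], 0.57)]
keeper_knob [([170.0, 298.0, 45.0, 23.0], 0.76), ([377.0, 271.0, 36.0, 21.0], 0.75), ([249.0, 138.0, 47.0, 44.0], 0.51), ([252.0, 155.0, 34.0, 10.0], 0.49)]
thin_stand [([378.0, 210.0, 43.0, 27.0], 0.86), ([162.0, 187.0, 25.0, 63.0], 0.45)]
glue_bottle [([319.0, 105.0, 16.0, 27.0], 0.78), ([359.0, 111.0, 80.0, 30.0], 0.63)]
[0.2706065  0.56334811 0.23123663] [-6.97546885e-01 -3.06316870e+00  1.86176782e-04] 0.7 0.08564332389257313
```

Run:
```python
import cv2,numpy as np
a=cv2.imread('pics/scene.png');b=cv2.imread('pics/top.png')
cv2.imwrite('pics/s2.png',cv2.resize(a[90:330,80:440],None,fx=2.2,fy=2.2,interpolation=cv2.INTER_CUBIC))
cv2.imwrite('pics/t2.png',cv2.resize(b[90:350,140:500],None,fx=2.2,fy=2.2,interpolation=cv2.INTER_CUBIC))
```

```text
(no output)
```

View pics/s2.png

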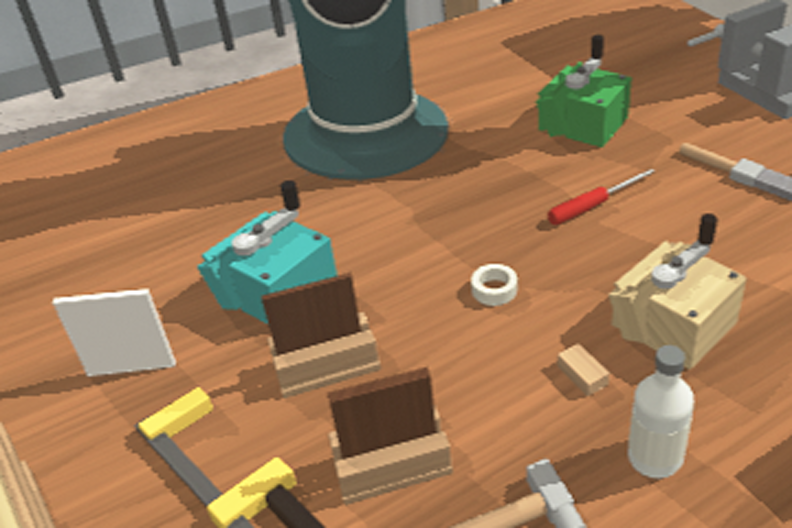

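View pics/t2.png

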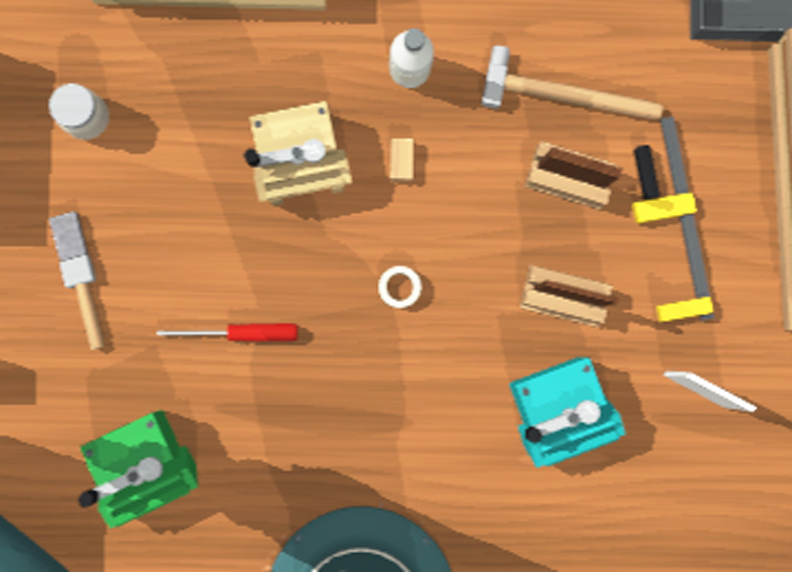

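The two dark blanks are at top-view px (402,224) and (402,166). The nearer one shows a much thinner top edge, so it fits "thin"; the farther one is thick, and the white slab at (462,268) is a look-alike. The jig is the natural plywood one at px (276,158), since the turquoise and green ones are decoys. Next I'll get rough positions.

Run:
```python
from h import *
cs=pickle.load(open('c0.pkl','rb'));c=cs['top']
def p(x,y,z): 
    return np.round(onz(c,(140+x/2.2,90+y/2.2),z),3)
print('stand', [p(*q,.045) for q in [(530,266),(522,292),(605,325),(614,294)]])
print('blank top',[p(*q,.13) for q in [(528,279),(612,300)]])
print('thick', [p(*q,.045) for q in [(540,143),(527,172),(608,206),(620,178)]])
print('jig', [p(*q,.078) for q in [(249,120),(327,101)]],'pin',p(314,150,.1),'knob',p(252,157,.13))
print('tape',p(400,287,.022),'offcut',p(402,158,.02),'bottle',p(412,40,.16))
img=cv2.imread('pics/top.png')[145:245,370:440]
cv2.imwrite('pics/crop1.png',cv2.resize(img,None,fx=6,fy=6,interpolation=cv2.INTER_CUBIC))
```

```text
stand [array([ 0.481, -0.229,  0.045]), array([ 0.444, -0.218,  0.045]), array([ 0.4  , -0.336,  0.045]), array([ 0.444, -0.348,  0.045])]
blank top [array([ 0.456, -0.214,  0.13 ]), array([ 0.431, -0.327,  0.13 ])]
thick [array([ 0.658, -0.241,  0.045]), array([ 0.615, -0.223,  0.045]), array([ 0.569, -0.339,  0.045]), array([ 0.61 , -0.356,  0.045])]
jig [array([0.673, 0.172, 0.078]), array([0.703, 0.064, 0.078])] pin [0.629 0.079 0.1  ] knob [0.612 0.16  0.13 ]
tape [ 0.448 -0.046  0.022] offcut [ 0.635 -0.044  0.02 ] bottle [ 0.77 -0.05  0.16]
```

View pics/crop1.png

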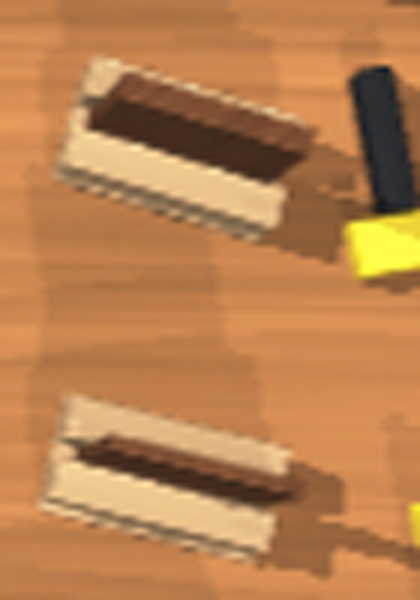

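Crop: the lower blank's top edge (around (190,465)) is about half as thick as the upper one's (210,110), so the lower or nearer one is thin_blank. I'll look at the jig from above first, since it lies on the way.

```bash
cat >> h.py <<'E'
def tdown(yaw,lean=0.0):
    """tool rotation: z = -(own z leaned), tool y along +-own x, own frame yawed; returns two options"""
    B=R.from_euler('z',yaw).as_matrix()@R.from_euler('y',-lean).as_matrix()
    X,Y,Z=B.T
    return [np.c_[s*Y,s*X,-Z] for s in (1,-1)]
def delta(Rt,pt):
    T=pose(); Rd=T[:3,:3].T@Rt; rv=R.from_matrix(Rd).as_rotvec(); t=T[:3,:3].T@(np.array(pt)-T[:3,3])*100
    print('r',np.round(rv,3),'t',np.round(t,2),'deg',round(np.degrees(np.linalg.norm(rv)),1)); return rv,t
E
python3 - <<'E'
from h import *
T=pose();print(np.round(T,3)); o=bot.get_obs();print(np.round(o['qpos'],3))
c=bot.camera('wrist');print(c['vfov'],c['cx'],c['cy'],np.round(c['tool_from_camera'],3))
for M in tdown(np.radians(14)): delta(M,[.58,.10,.30])
for M in tdown(np.radians(-18)): delta(M,[.442,-.283,.26])
E
```

```text
[[-0.901  0.433 -0.     0.271]
 [ 0.433  0.901 -0.     0.563]
 [-0.    -0.    -1.     0.231]
 [ 0.     0.     0.     1.   ]]
[-1.164  0.417 -0.01   1.614  0.005  1.111 -0.053]
65.70646984690485 318.69305673327415 202.0960300684512 [[-0.    -0.954 -0.3    0.077]
 [ 1.    -0.    -0.    -0.001]
 [ 0.    -0.3    0.954 -0.143]
 [ 0.     0.     0.     1.   ]]
r [-0.     0.     0.879] t [-47.95 -28.37  -6.87] deg 50.3
r [-0.    -0.    -2.263] t [-47.95 -28.37  -6.87] deg 129.7
r [-0.     0.     1.437] t [-52.09 -68.87  -2.86] deg 82.3
r [-0.    -0.    -1.704] t [-52.09 -68.87  -2.86] deg 97.7
```

{"op": "apply_moves", "data": {
  "commands": [
    {"rz": 0.88, "tx": -48, "ty": -28.4, "tz": -6.9},
    {"rz": 0.88, "tx": -48, "ty": -28.4, "tz": -6.9},
    {"rz": 0.88, "tx": -48, "ty": -28.4, "tz": -6.9},
    {"rz": 0.88, "tx": -48, "ty": -28.4, "tz": -6.9},
    {"rz": 0.88, "tx": -48, "ty": -28.4, "tz": -6.9}
  ]
}}

```text
invalid input
```

Run:
```python
from h import *
delta(tdown(np.radians(14))[0],[.58,.10,.30])
```

```text
r [-0.     0.     0.879] t [-47.95 -28.37  -6.87] deg 50.3
```

{"op": "apply_moves", "data": {
  "commands": [
    {"rx": 0, "ry": 0, "rz": 0.88, "tx": -48, "ty": -28.4, "tz": -6.9, "grip": 8.5},
    {"rx": 0, "ry": 0, "rz": 0.88, "tx": -48, "ty": -28.4, "tz": -6.9, "grip": 8.5},
    {"rx": 0, "ry": 0, "rz": 0.88, "tx": -48, "ty": -28.4, "tz": -6.9, "grip": 8.5},
    {"rx": 0, "ry": 0, "rz": 0.88, "tx": -48, "ty": -28.4, "tz": -6.9, "grip": 8.5},
    {"rx": 0, "ry": 0, "rz": 0.88, "tx": -48, "ty": -28.4, "tz": -6.9, "grip": 8.5}
  ]
}}

```text
time: 1.25
position: [0.4092, 0.3553, 0.2625]
tool_rot: [-1.779, -2.589, -0.001]
ft_force: [1.2, 0.5, 0.1]
grip_width: 0.0849
gripper_force: 0.0
```

Run:
```python
from h import *
delta(tdown(np.radians(14))[0],[.58,.10,.30])
```

```text
r [ 0.    -0.     0.123] t [-29.95   6.79  -3.76] deg 7.0
```

{"op": "apply_moves", "data": {
  "commands": [
    {"rx": 0, "ry": 0, "rz": 0.12, "tx": -30, "ty": 6.8, "tz": -3.8, "grip": 8.5},
    {"rx": 0, "ry": 0, "rz": 0.12, "tx": -30, "ty": 6.8, "tz": -3.8, "grip": 8.5},
    {"rx": 0, "ry": 0, "rz": 0.12, "tx": -30, "ty": 6.8, "tz": -3.8, "grip": 8.5},
    {"rx": 0, "ry": 0, "rz": 0.12, "tx": -30, "ty": 6.8, "tz": -3.8, "grip": 8.5},
    {"rx": 0, "ry": 0, "rz": 0.12, "tx": -30, "ty": 6.8, "tz": -3.8, "grip": 8.5}
  ]
}}

```text
time: 1.75
position: [0.5484, 0.1499, 0.2932]
tool_rot: [1.923, 2.484, 0.001]
ft_force: [0.5, 1.3, 0.5]
grip_width: 0.0846
gripper_force: 0.0
```

{"op": "apply_moves", "data": {
  "commands": [
    {"rx": 0, "ry": 0, "rz": 0, "tx": -5, "ty": 0, "tz": 0, "grip": 8.5},
    {"rx": 0, "ry": 0, "rz": 0, "tx": -5, "ty": 0, "tz": 0, "grip": 8.5},
    {"rx": 0, "ry": 0, "rz": 0, "tx": -5, "ty": 0, "tz": 0, "grip": 8.5}
  ]
}}

```text
time: 2.05
position: [0.5603, 0.1022, 0.2927]
tool_rot: [1.926, 2.482, -0.0]
ft_force: [0.0, 1.8, 1.1]
grip_width: 0.085
gripper_force: 0.0
```

Run:
```python
from h import *
T=pose();c=bot.camera('wrist');save(c,'w1.png');pickle.dump((T,c),open('w1.pkl','wb'));print(np.round(T,3),bot.get_obs()['qd'])
o,d=wray(c,T,(320,200));print(o,d)
```

```text
[[-0.248  0.969 -0.     0.56 ]
 [ 0.969  0.248 -0.     0.102]
 [-0.    -0.    -1.     0.293]
 [ 0.     0.     0.     1.   ]] [-0.02410268  0.00141162 -0.01395982  0.00066661 -0.00052978  0.00088673
 -0.00178855]
[0.54079496 0.17615089 0.43575729] [ 0.07624544 -0.28450599 -0.95563747]
```

View pics/w1.png

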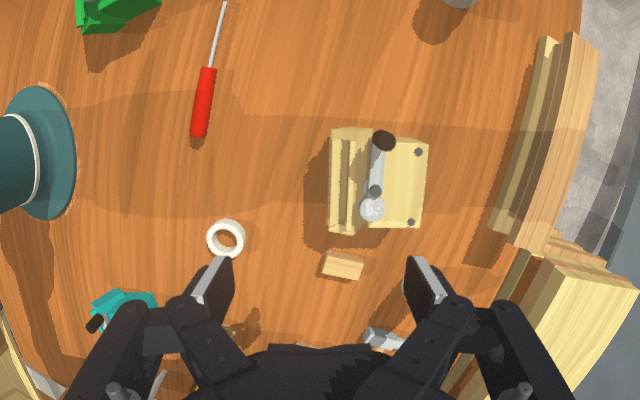

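Wrist view: the plywood jig is at (380,180), with the slot as a dark line at x≈345, the round nose at (372,208) and the knob at (384,140). I'll enlarge it to pick corners.

Run:
```python
import cv2
a=cv2.imread('pics/w1.png')[115:245,310:445]
cv2.imwrite('pics/w1c.png',cv2.resize(a,None,fx=4.5,fy=4.5,interpolation=cv2.INTER_CUBIC))
```

```text
(no output)
```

View pics/w1c.png

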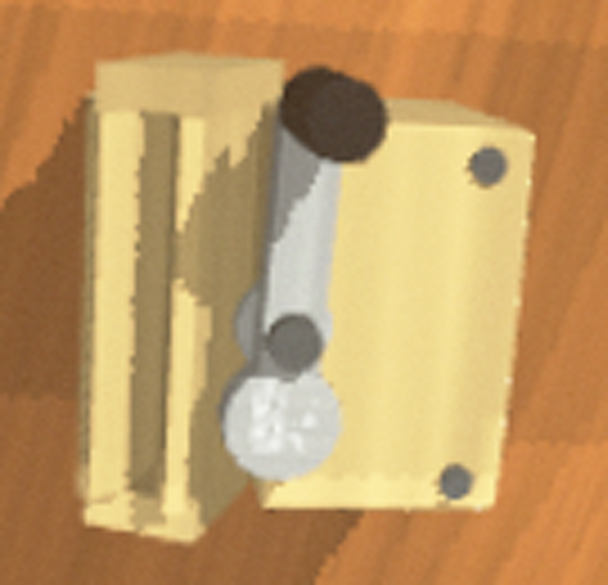

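Run:
```python
from h import *
from scipy.optimize import least_squares
T,c=pickle.load(open('w1.pkl','rb'))
px=lambda x,y:(310+(x+.5)/4.5-.5,115+(y+.5)/4.5-.5)
loc=np.array([[80,66,78],[80,-66,78],[10,-66,78],[12,0,99]])/1000
uv=np.array([px(533,130),px(495,508),px(262,508),px(293,342)])
J=lambda p,L:np.c_[p[0]+np.cos(p[2])*L[:,0]-np.sin(p[2])*L[:,1],p[1]+np.sin(p[2])*L[:,0]+np.cos(p[2])*L[:,1],L[:,2]]
s=least_squares(lambda p:(wproj(c,T,J(p,loc))-uv).ravel(),[.6,.1,.2])
print(s.x,np.degrees(s.x[2]),s.fun.round(2))
p=s.x
for n,L in dict(knobtop=[12,60,132],knobbase=[12,60,96],floorYp=[0,54,18],floorYm=[0,-54,18],mouthp=[-23.3,54,67.8],mouthm=[-23.3,-54,67.8],outc=[-50,-66,0]).items():
    u=wproj(c,T,J(p,np.array([L])/1000.))[0]; print(n,u.round(1),'crop',((u+.5-[310,115])*4.5-.5).round())
# top cam cross-check
t=pickle.load(open('c0.pkl','rb'))['top']
u=proj(t,J(p,loc));print('topcrop',((u-[140,90])*2.2).round(1))
print([wonz(c,T,q,.078).round(4) for q in uv[:3]])
```

```text
[0.61350094 0.10238167 0.21665494] 12.413413879220514 [  2.87 -10.28  -1.17   7.66  -1.61   6.86   0.63  -2.25]
knobtop [385.6 138.8] crop [342. 109.]
knobbase [378.8 135.5] crop [311.  94.]
floorYp [359.  134.1] crop [222.  88.]
floorYm [354.1 209.8] crop [200. 428.]
mouthp [344.8 136.7] crop [158.  99.]
mouthm [340.2 221.9] crop [137. 483.]
outc [318.9 212.5] crop [ 42. 440.]
topcrop [[240.6 116.7]
 [333.4  99.2]
 [342.9 147.7]
 [295.1 152.4]]
[array([0.6777, 0.171 , 0.078 ]), array([0.7035, 0.0657, 0.078 ]), array([0.6366, 0.0496, 0.078 ])]
```

The rear block's width measures 108 mm (±54), so I'll refit with that.

Run:
```python
from h import *
from scipy.optimize import least_squares
T,c=pickle.load(open('w1.pkl','rb'))
px=lambda x,y:(310+(x+.5)/4.5-.5,115+(y+.5)/4.5-.5)
loc=np.array([[80,54,78],[80,-54,78],[10,-54,78],[12,0,99]])/1000
uv=np.array([px(533,130),px(495,508),px(262,508),px(293,342)])
J=lambda p,L:np.c_[p[0]+np.cos(p[2])*L[:,0]-np.sin(p[2])*L[:,1],p[1]+np.sin(p[2])*L[:,0]+np.cos(p[2])*L[:,1],L[:,2]]
s=least_squares(lambda p:(wproj(c,T,J(p,loc))-uv).ravel(),[.6,.1,.2])
print(s.x,np.degrees(s.x[2]),s.fun.round(2))
p=s.x;np.save('jig.npy',p)
m=np.array([-.4226,0,.9063])*1000
C=lambda n,L:print(n,((wproj(c,T,J(p,np.array([L])/1000.))[0]+.5-[310,115])*4.5-.5).round())
C('knobtop',[12,60,132]);C('knobbase',[12,60,96])
for y in(54,-54):
  for w in (-5,5):
    q=np.array([0,y,18])+55e-3*m+w*np.array([.9063,0,.4226]);C(('straighttop',y,w),q)
C('out',[-50,-66,0]);C('out',[-50,66,0])
t=pickle.load(open('c0.pkl','rb'))['top']
u=proj(t,J(p,loc));print('topcrop',((u-[140,90])*2.2).round(1))
```

```text
[0.61339066 0.09928011 0.24324848] 13.937111313753515 [ 0.22  0.13  0.52 -0.23 -0.44  0.11 -0.23  0.  ]
knobtop [331. 120.]
knobbase [301. 104.]
('straighttop', 54, -5) [132. 112.]
('straighttop', 54, 5) [168. 114.]
('straighttop', -54, -5) [123. 492.]
('straighttop', -54, 5) [156. 498.]
out [ 44. 453.]
out [48. 51.]
topcrop [[250.  116.5]
 [325.5 100.2]
 [336.3 148.4]
 [297.1 152.6]]
```

The fit is good (under 0.5 px), jig at (0.6134, 0.0993) with yaw 13.9°. Next I'll go over the thin blank.

Run:
```python
from h import *
delta(tdown(np.radians(-18))[0],[.442,-.283,.27])
```

```text
r [-0.    -0.     0.567] t [-34.48 -21.11   2.25] deg 32.5
```

{"op": "apply_moves", "data": {
  "commands": [
    {"rx": 0, "ry": 0, "rz": 0.567, "tx": -34.5, "ty": -21, "tz": 2.2, "grip": 8.5},
    {"rx": 0, "ry": 0, "rz": 0.567, "tx": -34.5, "ty": -21, "tz": 2.2, "grip": 8.5},
    {"rx": 0, "ry": 0, "rz": 0.567, "tx": -34.5, "ty": -21, "tz": 2.2, "grip": 8.5},
    {"rx": 0, "ry": 0, "rz": 0.567, "tx": -34.5, "ty": -21, "tz": 2.2, "grip": 8.5},
    {"rx": 0, "ry": 0, "rz": 0.567, "tx": -34.5, "ty": -21, "tz": 2.2, "grip": 8.5}
  ]
}}

```text
time: 2.6
position: [0.4874, -0.1357, 0.2791]
tool_rot: [-2.543, -1.845, -0.001]
ft_force: [0.8, -0.5, 0.1]
grip_width: 0.0849
gripper_force: 0.0
```

Run:
```python
from h import *
delta(tdown(np.radians(-18))[0],[.442,-.283,.27])
```

```text
r [ 0.    -0.001 -0.002] t [-15.41   0.26   0.9 ] deg 0.1
```

{"op": "apply_moves", "data": {
  "commands": [
    {"rx": 0, "ry": 0, "rz": 0, "tx": -15.4, "ty": 0.3, "tz": 0.9, "grip": 8.5},
    {"rx": 0, "ry": 0, "rz": 0, "tx": -15.4, "ty": 0.3, "tz": 0.9, "grip": 8.5},
    {"rx": 0, "ry": 0, "rz": 0, "tx": -15.4, "ty": 0.3, "tz": 0.9, "grip": 8.5},
    {"rx": 0, "ry": 0, "rz": 0, "tx": -15.4, "ty": 0.3, "tz": 0.9, "grip": 8.5},
    {"rx": 0, "ry": 0, "rz": 0, "tx": -15.4, "ty": 0.3, "tz": 0.9, "grip": 8.5}
  ]
}}

```text
time: 3.1
position: [0.4432, -0.283, 0.2699]
tool_rot: [-2.542, -1.846, 0.0]
ft_force: [0.1, 2.2, 0.1]
grip_width: 0.0851
gripper_force: 0.0
```

Run:
```python
from h import *
T=pose();c=bot.camera('wrist');save(c,'w2.png');pickle.dump((T,c),open('w2.pkl','wb'));print(np.round(T,3))
u=wproj(c,T,[[.442,-.283,.045],[.442,-.283,.13]]);print(u)
x,y=u[0].astype(int);x0,y0=max(0,x-80),max(0,y-60)
print(x0,y0);cv2.imwrite('pics/w2c.png',cv2.resize(c['image'][y0:y0+120,x0:x0+160,::-1],None,fx=5,fy=5,interpolation=cv2.INTER_CUBIC))
```

```text
[[ 0.309  0.951 -0.     0.443]
 [ 0.951 -0.309  0.    -0.283]
 [-0.    -0.    -1.     0.27 ]
 [ 0.     0.     0.     1.   ]]
[[318.30440844 170.79533664]
 [318.07429299 189.10469961]]
238 110
```

View pics/w2c.png

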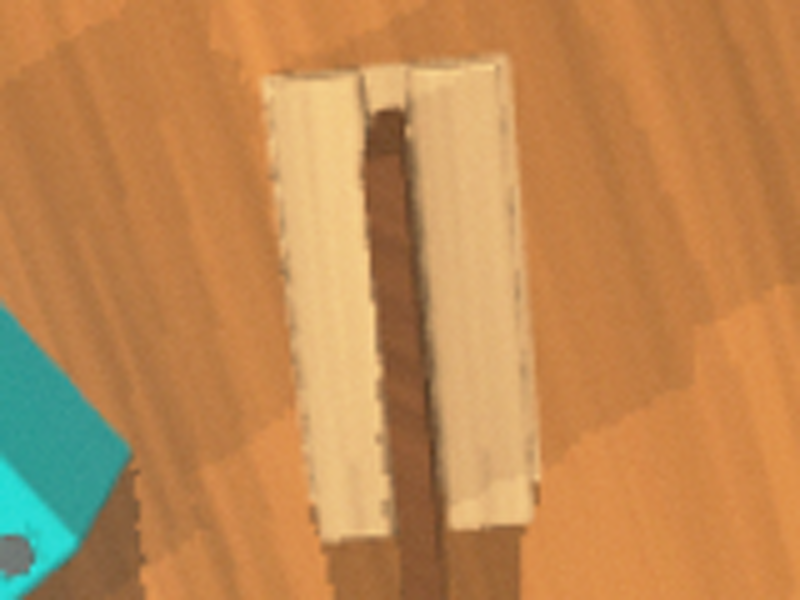

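The thin blank (brown strip from crop (386,155) to (420,560)) is confirmed thin: about 8 mm against the 64 mm block. I'll fit the pose now.

Run:
```python
from h import *
from scipy.optimize import least_squares
T,c=pickle.load(open('w2.pkl','rb'))
px=lambda x,y:(238+(x+.5)/5-.5,110+(y+.5)/5-.5)
loc=np.array([[-32,58,45],[32,58,45],[32,-58,45],[-32,-58,45]])/1000
uv=np.array([px(268,78),px(508,58),px(533,525),px(322,540)])
J=lambda p,L:np.c_[p[0]+np.cos(p[2])*L[:,0]-np.sin(p[2])*L[:,1],p[1]+np.sin(p[2])*L[:,0]+np.cos(p[2])*L[:,1],L[:,2]]
s=least_squares(lambda p:(wproj(c,T,J(p,loc))-uv).ravel(),[.44,-.28,-.3])
p=s.x;print(p,np.degrees(p[2]),s.fun.round(2))
a,b=[wonz(c,T,px(*q),.13) for q in [(386,155),(420,560)]]
d=a-b;yaw=np.arctan2(-d[0],d[1]);print('blank',a,b,np.degrees(yaw),'centre',a-.05*d/np.linalg.norm(d))
bl=np.array([p[0],p[1],p[2]])
delta(tdown(p[2])[0],[p[0],p[1],.16])
```

```text
[ 0.44298378 -0.28366653 -0.23215786] -13.30166565309159 [-2.97  0.58  3.06  0.06  4.   -0.66 -4.12  0.25]
blank [ 0.45342332 -0.23834081  0.13      ] [ 0.43506631 -0.31536963  0.13      ] -13.404331457487716 centre [ 0.44183225 -0.28697873  0.13      ]
r [-0.   -0.   -0.08] t [-0.2  -0.02 10.99] deg 4.6
```

{"op": "apply_moves", "data": {
  "commands": [
    {"rx": 0, "ry": 0, "rz": -0.08, "tx": -0.3, "ty": -0.05, "tz": 4, "grip": 5},
    {"rx": 0, "ry": 0, "rz": -0.08, "tx": -0.3, "ty": -0.05, "tz": 8, "grip": 5},
    {"rx": 0, "ry": 0, "rz": -0.08, "tx": -0.3, "ty": -0.05, "tz": 11, "grip": 5},
    {"rx": 0, "ry": 0, "rz": -0.08, "tx": -0.3, "ty": -0.05, "tz": 11, "grip": 5}
  ]
}}

```text
time: 3.55
position: [0.4412, -0.2827, 0.1571]
tool_rot: [-2.458, -1.948, 0.004]
ft_force: [-0.7, 0.2, 1.0]
grip_width: 0.0502
gripper_force: 0.0
```

Run:
```python
from h import *
delta(tdown(-.233)[0],[.4425,-.285,.093])
```

```text
r [-0.005 -0.001  0.002] t [-0.2   0.21  6.41] deg 0.3
```

{"op": "apply_moves", "data": {
  "commands": [
    {"rx": -0.003, "ry": 0, "rz": 0, "tx": -0.2, "ty": 0.15, "tz": 3, "grip": 5},
    {"rx": -0.003, "ry": 0, "rz": 0, "tx": -0.2, "ty": 0.15, "tz": 6.2, "grip": 5},
    {"rx": -0.003, "ry": 0, "rz": 0, "tx": -0.2, "ty": 0.15, "tz": 6.4, "grip": 5},
    {"rx": -0.003, "ry": 0, "rz": 0, "tx": -0.2, "ty": 0.15, "tz": 6.4, "grip": 0},
    {"rx": -0.003, "ry": 0, "rz": 0, "tx": -0.2, "ty": 0.15, "tz": 6.4, "grip": 0}
  ]
}}

```text
time: 4.05
position: [0.444, -0.2881, 0.0981]
tool_rot: [2.461, 1.945, 0.005]
ft_force: [0.0, -0.3, 0.3]
grip_width: 0.0219
gripper_force: 0.0
```

{"op": "apply_moves", "data": {
  "commands": [
    {"rx": 0, "ry": 0, "rz": 0, "tx": 0, "ty": 0, "tz": 0, "grip": 0},
    {"rx": 0, "ry": 0, "rz": 0, "tx": 0, "ty": 0, "tz": 0, "grip": 0},
    {"rx": 0, "ry": 0, "rz": 0, "tx": 0, "ty": 0, "tz": 0, "grip": 0}
  ]
}}

```text
time: 4.35
position: [0.4433, -0.2882, 0.0979]
tool_rot: [2.463, 1.945, 0.005]
ft_force: [-4.7, 4.0, 18.8]
grip_width: 0.0074
gripper_force: 59.3
```

{"op": "apply_moves", "data": {
  "commands": [
    {"rx": 0, "ry": 0, "rz": 0, "tx": 0, "ty": 0, "tz": -2, "grip": 0},
    {"rx": 0, "ry": 0, "rz": 0, "tx": 0, "ty": 0, "tz": -5, "grip": 0},
    {"rx": 0, "ry": 0, "rz": 0, "tx": 0, "ty": 0, "tz": -9, "grip": 0},
    {"rx": 0, "ry": 0, "rz": 0, "tx": 0, "ty": 0, "tz": -13, "grip": 0},
    {"rx": 0, "ry": 0, "rz": 0, "tx": 0, "ty": 0, "tz": -17, "grip": 0}
  ]
}}

```text
time: 4.85
position: [0.4419, -0.288, 0.2687]
tool_rot: [2.463, 1.944, 0.004]
ft_force: [1.0, 0.2, -0.4]
grip_width: 0.0075
gripper_force: 58.6
```

```bash
cat >> h.py <<'E'
def target(up,off=(0,0,-.088),dx=.001):
    """TCP pose putting blank foot 'up' m up the slope above slot floor; off = blank origin in leaned blank axes (x,y,z) rel. TCP"""
    p=np.load('jig.npy');B=R.from_euler('z',p[2]).as_matrix()@R.from_euler('y',-np.radians(25)).as_matrix()
    foot=np.array([p[0]+dx*np.cos(p[2]),p[1]+dx*np.sin(p[2]),.018])+up*B[:,2]
    return np.c_[B[:,1],B[:,0],-B[:,2]], foot-B@np.array(off)
E
python3 - <<'E'
from h import *
o=bot.get_obs();print(o['position'],o['ft_force'],o['grip_width'],o['qpos'].round(2) if hasattr(o['qpos'],'round') else o['qpos'])
Rt,pt=target(.14);print(Rt.round(3),pt);delta(Rt,pt)
E
```

```text
[ 0.4419294  -0.28798326  0.26871494] [ 1.00726706  0.24961822 -0.43367459] 0.007511011000043218 [-0.09  0.25  0.72  1.83 -0.18  1.12  0.46]
[[-0.241  0.88   0.41 ]
 [ 0.971  0.218  0.102]
 [ 0.     0.423 -0.906]] [0.52084094 0.07631274 0.22463818]
r [-0.424  0.105 -0.47 ] t [37.27 -0.8   4.4 ] deg 36.8
```

{"op": "apply_moves", "data": {
  "commands": [
    {"rx": -0.42, "ry": 0.1, "rz": -0.47, "tx": 37.3, "ty": -0.8, "tz": 0, "grip": 0},
    {"rx": -0.42, "ry": 0.1, "rz": -0.47, "tx": 37.3, "ty": -0.8, "tz": 0, "grip": 0},
    {"rx": -0.42, "ry": 0.1, "rz": -0.47, "tx": 37.3, "ty": -0.8, "tz": 0, "grip": 0},
    {"rx": -0.42, "ry": 0.1, "rz": -0.47, "tx": 37.3, "ty": -0.8, "tz": 0, "grip": 0},
    {"rx": -0.42, "ry": 0.1, "rz": -0.47, "tx": 37.3, "ty": -0.8, "tz": 0, "grip": 0}
  ]
}}

```text
time: 5.35
position: [0.494, -0.0423, 0.2672]
tool_rot: [1.739, 2.232, 0.492]
ft_force: [1.9, -0.2, -1.2]
grip_width: 0.0072
gripper_force: 58.7
```

Run:
```python
from h import *
delta(*target(.14))
```

```text
r [-0.     0.002  0.004] t [10.86  3.2   6.15] deg 0.3
```

{"op": "apply_moves", "data": {
  "commands": [
    {"rx": 0, "ry": 0, "rz": 0, "tx": 5, "ty": 1.5, "tz": 2, "grip": 0},
    {"rx": 0, "ry": 0, "rz": 0, "tx": 9, "ty": 2.5, "tz": 4, "grip": 0},
    {"rx": 0, "ry": 0, "rz": 0, "tx": 10.9, "ty": 3.2, "tz": 6.1, "grip": 0},
    {"rx": 0, "ry": 0, "rz": 0, "tx": 10.9, "ty": 3.2, "tz": 6.1, "grip": 0},
    {"rx": 0, "ry": 0, "rz": 0, "tx": 10.9, "ty": 3.2, "tz": 6.1, "grip": 0}
  ]
}}

```text
time: 5.85
position: [0.5217, 0.0752, 0.224]
tool_rot: [1.745, 2.233, 0.485]
ft_force: [0.2, -0.9, -0.4]
grip_width: 0.0071
gripper_force: 58.6
```

Run:
```python
from h import *
delta(*target(.14))
T=pose();c=bot.camera('wrist');save(c,'w3.png');pickle.dump((T,c),open('w3.pkl','wb'))
cc=bot.camera('scene');save(cc,'s3.png');pickle.dump(cc,open('s3.pkl','wb'))
ct=bot.camera('top');save(ct,'t3.png');pickle.dump(ct,open('t3.pkl','wb'))
w=c['image'][40:400,160:560,::-1]
j=cc['image'][150:270,330:450,::-1]
t=ct['image'][120:210,230:320,::-1]
a=cv2.resize(w,(440,396),interpolation=cv2.INTER_CUBIC)
b=cv2.resize(j,(360,360),interpolation=cv2.INTER_CUBIC)
out=np.zeros((396,800,3),np.uint8);out[:,:440]=a;out[:360,440:]=b;cv2.imwrite('pics/m3.png',out)
```

```text
r [-0.006  0.003  0.002] t [ 0.13 -0.02 -0.08] deg 0.4
```

View pics/m3.png

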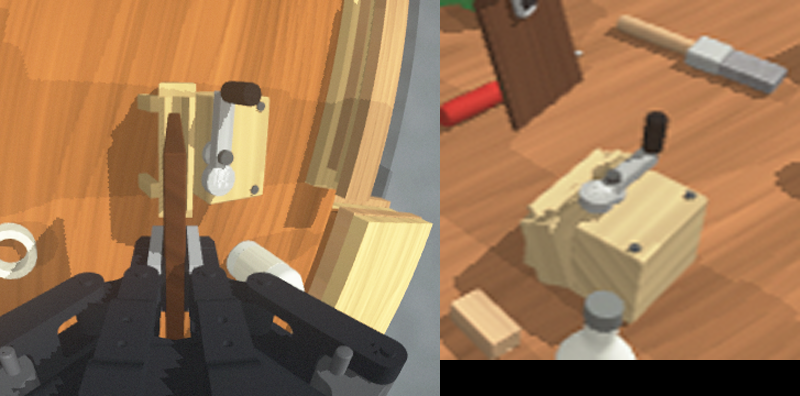

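The blank hangs edge-on, in line with the slot. I'll measure its along-slot offset and depth in the grip from its +y end, corners at crop (175,152) top and (175,113) foot.

Run:
```python
from h import *
T,c=pickle.load(open('w3.pkl','rb'))
im=c['image'].astype(int)
print('col profile x=319', [(y,*im[y,319]) for y in range(134,190,2)])
I=np.eye(4)
for yo in (0,.002,.004):
  for z in(-.032,.088): print(yo,z,wproj(c,I,[[.05+yo,0,z]]).round(1))
cc=pickle.load(open('s3.pkl','rb'));Tt=T
P=np.array([[s*.05,0,.088,1] for s in(1,-1)])
print('scene foot corners',(proj(cc,(P@T.T)[:,:3])-[330,150])*3+[440,0])
```

```text
col profile x=319 [(134, np.int64(170), np.int64(145), np.int64(97)), (136, np.int64(169), np.int64(145), np.int64(96)), (138, np.int64(173), np.int64(148), np.int64(99)), (140, np.int64(174), np.int64(148), np.int64(100)), (142, np.int64(146), np.int64(119), np.int64(77)), (144, np.int64(109), np.int64(70), np.int64(47)), (146, np.int64(109), np.int64(74), np.int64(45)), (148, np.int64(112), np.int64(75), np.int64(50)), (150, np.int64(110), np.int64(71), np.int64(43)), (152, np.int64(110), np.int64(73), np.int64(45)), (154, np.int64(112), np.int64(73), np.int64(48)), (156, np.int64(109), np.int64(70), np.int64(46)), (158, np.int64(105), np.int64(68), np.int64(41)), (160, np.int64(107), np.int64(69), np.int64(47)), (162, np.int64(104), np.int64(69), np.int64(44)), (164, np.int64(108), np.int64(72), np.int64(49)), (166, np.int64(106), np.int64(68), np.int64(45)), (168, np.int64(102), np.int64(68), np.int64(43)), (170, np.int64(104), np.int64(69), np.int64(47)), (172, np.int64(102), np.int64(70), np.int64(41)), (174, np.int64(106), np.int64(73), np.int64(46)), (176, np.int64(105), np.int64(70), np.int64(44)), (178, np.int64(108), np.int64(72), np.int64(48)), (180, np.int64(122), np.int64(80), np.int64(52)), (182, np.int64(115), np.int64(76), np.int64(50)), (184, np.int64(116), np.int64(76), np.int64(50)), (186, np.int64(117), np.int64(76), np.int64(51)), (188, np.int64(116), np.int64(75), np.int64(51))]
0 -0.032 [[319.8 179.8]]
0 0.088 [[319.4 142.7]]
0.002 -0.032 [[319.8 174.5]]
0.002 0.088 [[319.4 140.1]]
0.004 -0.032 [[319.8 169.1]]
0.004 0.088 [[319.4 137.4]]
scene foot corners [[577.86484209  78.03608423]
 [512.51873821 129.51915253]]
```

Everything matches a zero offset. Going down the slope in stages.

{"op": "apply_moves", "data": {
  "commands": [
    {"rx": -0.006, "ry": 0.003, "rz": 0.002, "tx": 0.13, "ty": 0, "tz": 2.5, "grip": 0},
    {"rx": -0.006, "ry": 0.003, "rz": 0.002, "tx": 0.13, "ty": 0, "tz": 5, "grip": 0},
    {"rx": -0.006, "ry": 0.003, "rz": 0.002, "tx": 0.13, "ty": 0, "tz": 6.5, "grip": 0},
    {"rx": -0.006, "ry": 0.003, "rz": 0.002, "tx": 0.13, "ty": 0, "tz": 6.5, "grip": 0}
  ]
}}

```text
time: 6.4
position: [0.5476, 0.0819, 0.1635]
tool_rot: [1.747, 2.229, 0.492]
ft_force: [0.5, -0.7, 0.2]
grip_width: 0.0072
gripper_force: 58.7
```

Run:
```python
from h import *
delta(*target(.07)); delta(*target(0))
T=pose();c=bot.camera('wrist');save(c,'w4.png');pickle.dump((T,c),open('w4.pkl','wb'))
cv2.imwrite('pics/w4c.png',cv2.resize(c['image'][90:260,240:420,::-1],None,fx=3.3,fy=3.3,interpolation=cv2.INTER_CUBIC))
p=np.load('jig.npy')
```

```text
r [-0.002  0.001 -0.002] t [0.11 0.11 0.3 ] deg 0.2
r [-0.002  0.001 -0.002] t [0.12 0.12 7.3 ] deg 0.2
```

View pics/w4c.png

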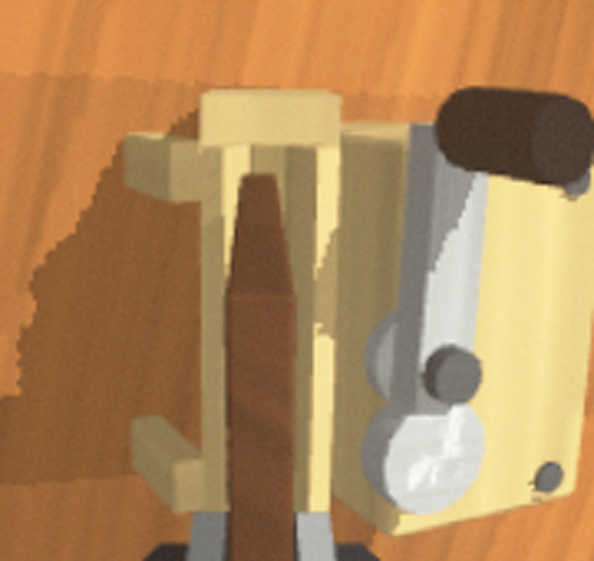

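At the mouth, the foot end is at crop x≈258 and the straight slot spans 250–290 (centre 270). That is about 3 mm off along tool y and about 1.3 mm along tool x. I'll correct and descend.

{"op": "apply_moves", "data": {
  "commands": [
    {"rx": -0.002, "ry": 0, "rz": -0.002, "tx": 0.13, "ty": 0.28, "tz": 0.3, "grip": 0},
    {"rx": -0.002, "ry": 0, "rz": -0.002, "tx": 0.13, "ty": 0.28, "tz": 1, "grip": 0},
    {"rx": -0.002, "ry": 0, "rz": -0.002, "tx": 0.13, "ty": 0.28, "tz": 2, "grip": 0},
    {"rx": -0.002, "ry": 0, "rz": -0.002, "tx": 0.13, "ty": 0.28, "tz": 3, "grip": 0},
    {"rx": -0.002, "ry": 0, "rz": -0.002, "tx": 0.13, "ty": 0.28, "tz": 3, "grip": 0}
  ]
}}

```text
time: 6.95
position: [0.5621, 0.0877, 0.1372]
tool_rot: [1.743, 2.231, 0.494]
ft_force: [-0.3, 0.2, -0.8]
grip_width: 0.007
gripper_force: 59.7
```

Run:
```python
from h import *
delta(*target(0,dx=.0027)); o=bot.get_obs();print(o['ft_force'],o['moment'])
```

```text
r [0.    0.    0.001] t [-0.11 -0.03  4.34] deg 0.1
[-0.29503755  0.16697722 -0.84283809] [-0.1083627   0.57081401  0.0086727 ]
```

Free of force, 12 mm into the straight part. Continuing.

{"op": "apply_moves", "data": {
  "commands": [
    {"rx": 0, "ry": 0, "rz": 0, "tx": -0.05, "ty": 0, "tz": 1.2, "grip": 0},
    {"rx": 0, "ry": 0, "rz": 0, "tx": -0.05, "ty": 0, "tz": 2.4, "grip": 0},
    {"rx": 0, "ry": 0, "rz": 0, "tx": -0.05, "ty": 0, "tz": 3.4, "grip": 0},
    {"rx": 0, "ry": 0, "rz": 0, "tx": -0.05, "ty": 0, "tz": 3.9, "grip": 0},
    {"rx": 0, "ry": 0, "rz": 0, "tx": -0.05, "ty": 0, "tz": 3.9, "grip": 0}
  ]
}}

```text
time: 7.45
position: [0.5783, 0.091, 0.1022]
tool_rot: [1.743, 2.23, 0.494]
ft_force: [-2.6, -0.2, -4.3]
grip_width: 0.0072
gripper_force: 59.2
```

Run:
```python
from h import *
delta(*target(0,dx=.0027)); o=bot.get_obs();print(o['ft_force'],o['moment'])
```

```text
r [0.001 0.    0.001] t [-0.04 -0.05  0.47] deg 0.1
[-2.61451185 -0.21158701 -4.2826645 ] [-0.23365913  1.57085385 -0.13527882]
```

{"op": "apply_moves", "data": {
  "commands": [
    {"rx": 0, "ry": 0, "rz": 0, "tx": 0, "ty": 0, "tz": 0.25, "grip": 0},
    {"rx": 0, "ry": 0, "rz": 0, "tx": 0, "ty": 0, "tz": 0.45, "grip": 0},
    {"rx": 0, "ry": 0, "rz": 0, "tx": 0, "ty": 0, "tz": 0.45, "grip": 0}
  ]
}}

```text
time: 7.75
position: [0.5799, 0.0915, 0.099]
tool_rot: [1.743, 2.23, 0.495]
ft_force: [-3.5, -1.9, -4.1]
grip_width: 0.0072
gripper_force: 59.4
```

Run:
```python
from h import *
delta(*target(0,dx=.0027)); o=bot.get_obs();print(o['ft_force'],o['moment'])
```

```text
r [0.001 0.    0.001] t [-0.05 -0.06  0.11] deg 0.1
[-3.47408735 -1.92956462 -4.09617237] [-0.587298    1.94660465 -0.35064133]
```

{"op": "apply_moves", "data": {
  "commands": [
    {"rx": 0, "ry": 0, "rz": 0, "tx": 0, "ty": -0.03, "tz": 0.15, "grip": 0},
    {"rx": 0, "ry": 0, "rz": 0, "tx": 0, "ty": -0.03, "tz": 0.3, "grip": 0},
    {"rx": 0, "ry": 0, "rz": 0, "tx": 0, "ty": -0.03, "tz": 0.3, "grip": 0}
  ]
}}

```text
time: 8.05
position: [0.5806, 0.0916, 0.0979]
tool_rot: [1.743, 2.229, 0.497]
ft_force: [-38.8, -8.1, 49.1]
grip_width: 0.0074
gripper_force: 69.6
```

Run:
```python
from h import *
delta(*target(0,dx=.0027)); o=bot.get_obs();print(o['ft_force'],o['moment'])
```

```text
r [ 0.003 -0.001  0.   ] t [-0.05 -0.08 -0.02] deg 0.2
[-38.78093877  -8.10271727  49.07986723] [-0.6307912   4.28818124 -0.1748904 ]
```

It's bottomed on the floor at the expected depth. I'll relax, open a little and retreat along the slope.

{"op": "apply_moves", "data": {
  "commands": [
    {"rx": 0, "ry": 0, "rz": 0, "tx": 0, "ty": 0, "tz": -0.25, "grip": 0},
    {"rx": 0, "ry": 0, "rz": 0, "tx": 0, "ty": 0, "tz": -0.25, "grip": 3},
    {"rx": 0, "ry": 0, "rz": 0, "tx": 0, "ty": 0, "tz": -0.25, "grip": 3},
    {"rx": 0, "ry": 0, "rz": 0, "tx": 0, "ty": 0, "tz": -0.25, "grip": 3}
  ]
}}

```text
time: 8.45
position: [0.5808, 0.0918, 0.099]
tool_rot: [1.741, 2.229, 0.497]
ft_force: [-0.3, -0.0, 0.0]
grip_width: 0.03
gripper_force: 0.0
```

{"op": "apply_moves", "data": {
  "commands": [
    {"rx": 0, "ry": 0, "rz": 0, "tx": 0, "ty": 0, "tz": -2, "grip": 3},
    {"rx": 0, "ry": 0, "rz": 0, "tx": 0, "ty": 0, "tz": -5, "grip": 3},
    {"rx": 0, "ry": 0, "rz": 0, "tx": 0, "ty": 0, "tz": -8, "grip": 3},
    {"rx": 0, "ry": 0, "rz": 0, "tx": 0, "ty": 0, "tz": -12, "grip": 3},
    {"rx": 0, "ry": 0, "rz": 0, "tx": 0, "ty": 0, "tz": -12, "grip": 2}
  ]
}}

```text
time: 8.95
position: [0.5315, 0.0794, 0.2116]
tool_rot: [1.74, 2.226, 0.503]
ft_force: [-0.1, 0.4, -0.1]
grip_width: 0.0201
gripper_force: 0.0
```

Run:
```python
from h import *
T=pose();c=bot.camera('wrist');save(c,'w5.png');pickle.dump((T,c),open('w5.pkl','wb'))
cc=bot.camera('scene')
a=cv2.resize(c['image'][100:260,240:440,::-1],(440,352),interpolation=cv2.INTER_CUBIC)
b=cv2.resize(cc['image'][150:270,330:450,::-1],(360,360),interpolation=cv2.INTER_CUBIC)
out=np.zeros((360,800,3),np.uint8);out[:352,:440]=a;out[:360,440:]=b;cv2.imwrite('pics/m5.png',out)
p=np.load('jig.npy');print(T.round(3))
B=R.from_euler('z',p[2]).as_matrix()@R.from_euler('y',-np.radians(25)).as_matrix()
f0=np.array([p[0]+.0027*np.cos(p[2]),p[1]+.0027*np.sin(p[2]),.018])
P=f0+np.array([[-.004,.05,.12],[.004,.05,.12],[-.004,-.05,.12],[.004,-.05,.12]])@B.T
print('top corners wrist crop',((wproj(c,T,P)-[240,100])*2.2).round(0).tolist())
print('scene crop',((proj(cc,P)-[330,150])*3+[440,0]).round(0).tolist())
```

```text
[[-0.241  0.876  0.417  0.531]
 [ 0.97   0.218  0.104  0.079]
 [ 0.     0.43  -0.903  0.212]
 [ 0.     0.     0.     1.   ]]
top corners wrist crop [[152.0, 94.0], [175.0, 94.0], [155.0, 353.0], [175.0, 353.0]]
scene crop [[583.0, 97.0], [590.0, 97.0], [518.0, 149.0], [525.0, 149.0]]
```

View pics/m5.png

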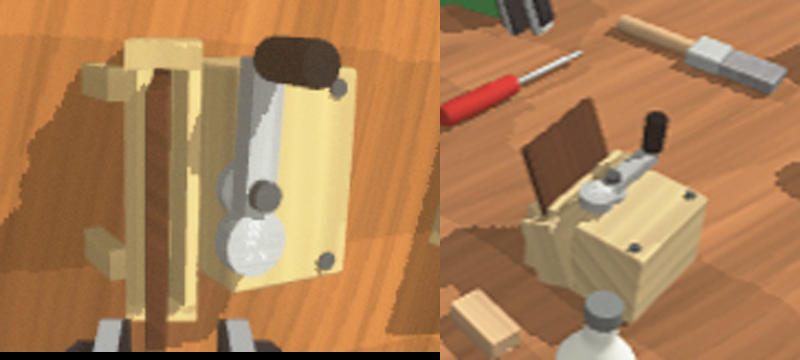

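The blank is home: its top corners are at scene-crop (587,97) and (525,148), against a prediction of (586,97) and (521,149). Now the keeper: vertical tool above the knob.

Run:
```python
from h import *
p=np.load('jig.npy');Rz=R.from_euler('z',p[2]).as_matrix()
k=p[:2]+(Rz@[.0135,.060,0])[:2];print(k)
delta(tdown(p[2])[0],[*k,.22]);print(np.round(bot.get_obs()['qpos'],2))
```

```text
[0.61204183 0.16076531]
r [ 0.441 -0.     0.002] t [5.88 9.36 3.12] deg 25.3
[-0.57  0.09  0.4   2.19 -0.15  0.43  0.18]
```

{"op": "apply_moves", "data": {
  "commands": [
    {"rx": 0.44, "ry": 0, "rz": 0, "tx": 5.9, "ty": 9.4, "tz": 3.1, "grip": 4.5},
    {"rx": 0.44, "ry": 0, "rz": 0, "tx": 5.9, "ty": 9.4, "tz": 3.1, "grip": 4.5},
    {"rx": 0.44, "ry": 0, "rz": 0, "tx": 5.9, "ty": 9.4, "tz": 3.1, "grip": 4.5},
    {"rx": 0.44, "ry": 0, "rz": 0, "tx": 5.9, "ty": 9.4, "tz": 3.1, "grip": 4.5},
    {"rx": 0.44, "ry": 0, "rz": 0, "tx": 5.9, "ty": 9.4, "tz": 3.1, "grip": 4.5}
  ]
}}

```text
time: 9.55
position: [0.6132, 0.1618, 0.2161]
tool_rot: [-1.93, -2.475, 0.01]
ft_force: [-0.2, -0.7, -0.0]
grip_width: 0.0451
gripper_force: 0.0
```

Run:
```python
from h import *
p=np.load('jig.npy')
delta(tdown(p[2])[0],[.6120,.1608,.104]);print(np.round(bot.get_obs()['qpos'],2))
```

```text
r [-0.007  0.001  0.003] t [-0.05 -0.06 11.21] deg 0.4
[-0.57  0.47  0.36  1.61 -0.18  1.1   0.08]
```

{"op": "apply_moves", "data": {
  "commands": [
    {"rx": -0.007, "ry": 0, "rz": 0, "tx": 0, "ty": 0, "tz": 3.5, "grip": 4.5},
    {"rx": -0.007, "ry": 0, "rz": 0, "tx": 0, "ty": 0, "tz": 7, "grip": 4.5},
    {"rx": -0.007, "ry": 0, "rz": 0, "tx": 0, "ty": 0, "tz": 10, "grip": 4.5},
    {"rx": -0.007, "ry": 0, "rz": 0, "tx": 0, "ty": 0, "tz": 11, "grip": 4.5},
    {"rx": -0.007, "ry": 0, "rz": 0, "tx": 0, "ty": 0, "tz": 11, "grip": 4.5}
  ]
}}

```text
time: 10.05
position: [0.6109, 0.1597, 0.1075]
tool_rot: [1.933, 2.473, 0.003]
ft_force: [0.0, -0.7, 1.1]
grip_width: 0.0453
gripper_force: 0.0
```

{"op": "apply_moves", "data": {
  "commands": [
    {"rx": 0, "ry": 0, "rz": 0, "tx": 0, "ty": 0, "tz": 0, "grip": 1},
    {"rx": 0, "ry": 0, "rz": 0, "tx": 0, "ty": 0, "tz": 0, "grip": 1},
    {"rx": 0, "ry": 0, "rz": 0, "tx": 0, "ty": 0, "tz": 0, "grip": 1},
    {"rx": 0, "ry": 0, "rz": 0, "tx": 0, "ty": 0, "tz": 0, "grip": 1}
  ]
}}

```text
time: 10.45
position: [0.613, 0.1606, 0.1107]
tool_rot: [1.931, 2.471, 0.01]
ft_force: [1.9, 0.9, 8.5]
grip_width: 0.0179
gripper_force: 58.8
```

Gripped. Swinging along the arc, with the tool turning with it.

{"op": "apply_moves", "data": {
  "commands": [
    {"rx": 0, "ry": 0, "rz": 0.12, "tx": -0.04, "ty": 0.72, "tz": 0, "grip": 1},
    {"rx": 0, "ry": 0, "rz": 0.24, "tx": -0.17, "ty": 1.43, "tz": 0, "grip": 1},
    {"rx": 0, "ry": 0, "rz": 0.36, "tx": -0.38, "ty": 2.11, "tz": 0, "grip": 1},
    {"rx": 0, "ry": 0, "rz": 0.48, "tx": -0.68, "ty": 2.77, "tz": 0, "grip": 1},
    {"rx": 0, "ry": 0, "rz": 0.6, "tx": -1.05, "ty": 3.39, "tz": 0, "grip": 1}
  ]
}}

```text
time: 10.95
position: [0.6481, 0.1582, 0.1107]
tool_rot: [2.581, 1.785, 0.01]
ft_force: [-3.6, -3.8, 9.3]
grip_width: 0.018
gripper_force: 59.1
```

```bash
cat >> h.py <<'E'
def kn():
    p=np.load('jig.npy');q=R.from_euler('z',-p[2]).apply(pose()[:3,3]-[p[0],p[1],0])*1000;T=pose()
    v=q[:2]-[13.5,0];print('jig mm',q.round(1),'keeper ang',round(np.arctan2(v[0],v[1]),3),'rad mm',round(np.hypot(*v),1),'tool turn',round(p[2]-np.arctan2(-T[0,0],T[1,0]),3),np.round(bot.get_obs()['qpos'],2),np.round(bot.get_obs()['ft_force'],1))
E
python3 -c "
from h import *
kn()"
```

```text
jig mm [ 47.8  48.8 110.7] keeper ang 0.613 rad mm 59.7 tool turn 0.604 [-0.61  0.66  0.47  1.61 -0.35  0.95 -0.38] [-3.6 -3.8  9.3]
```

{"op": "apply_moves", "data": {
  "commands": [
    {"rx": 0, "ry": 0, "rz": 0.12, "tx": -0.04, "ty": 0.72, "tz": 0, "grip": 1},
    {"rx": 0, "ry": 0, "rz": 0.24, "tx": -0.17, "ty": 1.43, "tz": 0, "grip": 1},
    {"rx": 0, "ry": 0, "rz": 0.36, "tx": -0.38, "ty": 2.11, "tz": 0, "grip": 1},
    {"rx": 0, "ry": 0, "rz": 0.48, "tx": -0.68, "ty": 2.77, "tz": 0, "grip": 1},
    {"rx": 0, "ry": 0, "rz": 0.6, "tx": -1.05, "ty": 3.39, "tz": 0, "grip": 1}
  ]
}}

```text
time: 11.45
position: [0.6756, 0.1362, 0.1106]
tool_rot: [2.996, 0.943, 0.009]
ft_force: [-6.9, -2.6, 10.2]
grip_width: 0.018
gripper_force: 59.3
```

```bash
python3 -c "
from h import *
kn()"
```

```text
jig mm [ 69.3  20.9 110.6] keeper ang 1.212 rad mm 59.6 tool turn 1.204 [-0.65  0.73  0.61  1.55 -0.47  1.   -0.86] [-6.9 -2.6 10.2]
```

{"op": "apply_moves", "data": {
  "commands": [
    {"rx": 0, "ry": 0, "rz": 0.12, "tx": -0.04, "ty": 0.72, "tz": 0, "grip": 1},
    {"rx": 0, "ry": 0, "rz": 0.24, "tx": -0.17, "ty": 1.43, "tz": 0, "grip": 1},
    {"rx": 0, "ry": 0, "rz": 0.32, "tx": -0.31, "ty": 1.89, "tz": 0, "grip": 1},
    {"rx": 0, "ry": 0, "rz": 0.36, "tx": -0.38, "ty": 2.11, "tz": 0, "grip": 1},
    {"rx": 0, "ry": 0, "rz": 0.36, "tx": -0.38, "ty": 2.11, "tz": 0, "grip": 1}
  ]
}}

```text
time: 11.95
position: [0.6842, 0.1168, 0.1106]
tool_rot: [-3.116, -0.396, -0.008]
ft_force: [-7.0, -1.1, 12.1]
grip_width: 0.0181
gripper_force: 59.5
```

```bash
python3 -c "
from h import *
kn()"
```

```text
jig mm [ 73.   -0.  110.6] keeper ang 1.571 rad mm 59.5 tool turn 1.561 [-0.66  0.76  0.69  1.54 -0.54  1.03 -1.14] [-7.  -1.1 12.1]
```

Keeper at about 1.57. Next: a gentle nudge to the stop, release, and rise.

{"op": "apply_moves", "data": {
  "commands": [
    {"rx": 0, "ry": 0, "rz": 0, "tx": 0, "ty": 0.1, "tz": 0, "grip": 1},
    {"rx": 0, "ry": 0, "rz": 0, "tx": 0, "ty": 0, "tz": 0, "grip": 4.5},
    {"rx": 0, "ry": 0, "rz": 0, "tx": 0, "ty": 0, "tz": 0, "grip": 4.5},
    {"rx": 0, "ry": 0, "rz": 0, "tx": 0, "ty": 0, "tz": 0, "grip": 4.5}
  ]
}}

```text
time: 12.35
position: [0.6844, 0.1174, 0.1096]
tool_rot: [-3.116, -0.4, -0.009]
ft_force: [0.1, -0.2, -1.2]
grip_width: 0.0449
gripper_force: 0.0
```

{"op": "apply_moves", "data": {
  "commands": [
    {"rx": 0, "ry": 0, "rz": 0, "tx": 0, "ty": 0, "tz": -3, "grip": 4.5},
    {"rx": 0, "ry": 0, "rz": 0, "tx": 0, "ty": 0, "tz": -7, "grip": 4.5},
    {"rx": 0, "ry": 0, "rz": 0, "tx": 0, "ty": 0, "tz": -11, "grip": 4.5},
    {"rx": 0, "ry": 0, "rz": 0, "tx": 0, "ty": 0, "tz": -15, "grip": 4.5},
    {"rx": 0, "ry": 0, "rz": 0, "tx": 0, "ty": 0, "tz": -15, "grip": 4.5}
  ]
}}

```text
time: 12.85
position: [0.6854, 0.1168, 0.2651]
tool_rot: [-3.116, -0.399, -0.02]
ft_force: [0.2, -0.1, -0.1]
grip_width: 0.0445
gripper_force: 0.0
```

Run:
```python
from h import *
kn();cc=bot.camera('scene');c=bot.camera('wrist')
b=cv2.resize(cc['image'][150:270,330:450,::-1],(400,400),interpolation=cv2.INTER_CUBIC)
a=cv2.resize(c['image'][:,:,::-1],(400,250))
out=np.zeros((400,800,3),np.uint8);out[:,:400]=b;out[:250,400:]=a;cv2.imwrite('pics/m6.png',out)
```

```text
jig mm [ 74.1  -0.4 265.1] keeper ang 1.577 rad mm 60.6 tool turn 1.559 [-0.7   0.62  0.78  1.41 -0.44  1.28 -1.21] [ 0.2 -0.1 -0.1]
```

View pics/m6.png

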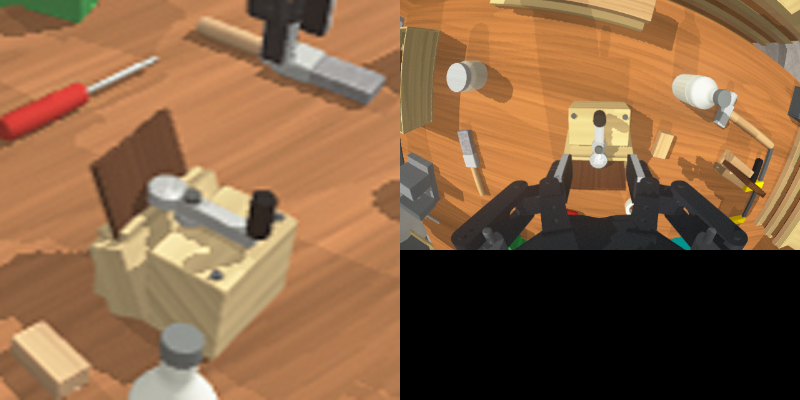

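The keeper is shut with its nose at (165,190) against the blank. The blank is still seated and the arm is clear.

```bash
python3 -c "
from workcell import bot
print(bot.job_done())"
```

```text
the job is handed in; nothing more can be done
None
```

The thin blank is fully home in the jig's leaning slot and the keeper is swung shut to its stop against it; the thick blank was never touched, and the job is handed in at about 13 s with no verdict returned.

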